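# Close the filter housing with its slotted cover and wing nut

### The arm

A 6-joint arm with a two-finger parallel gripper is mounted at the origin on a cart in front of the work surface, level with it; the furniture and walls round the work are solid. World frame = base frame: x ahead of the robot, y to its left, z up, the work surface at z = 0. Lengths are in m, angles in rad, forces in N, time in s.
With the tool pointing down it reaches from about 0.375 to 0.825 m from the base axis. Payload 5.5 kg.
Tool frame: the origin (TCP) lies at the centre of the arm's flange, where the gripper is bolted on; the fingertips stand 173 mm ahead of it and the grasp point (between the pads) lies arm.hold_point_z ahead of it (arm.hold_point_z is the distance from the TCP to the grasp point, in m); z points along the fingers, y is the direction in which the jaws open and shut (so a half turn about z gives the same grasp; the last joint's range is limited). The gripper opens to 85 mm and grips with 20 to 120 N. Pads are 22 mm wide; open, the fingers measure 114 mm over their backs; the gripper's body (76 mm by 85 mm) begins 54 mm behind the grasp point. The pads swing forward as they close: fully open they stand 13 mm farther back than shut.
Start: joints at [1.162, 0.314, -0.047, 1.21, 0, 1.571], TCP at [0.239, 0.551, 0.405] pointing down, gripper open.
Joint ranges: [-2.67, 2.67], [-0.69, 1.73], [-1.03, 1.25], [-2.08, 2.16], [-1.42, 1.45], [-3.14, 3.14]. Speed limits (rad/s): [2.39, 2.39, 3.01, 3.14, 3.14, 3.14].

### API

Orientations are given as a rotation vector (axis times angle).
In Python, from station import arm gives the robot as it stands.
- The arm moves only by the shell command python3 -m inch 'ROWS'. ROWS is JSON, a list of rows, each a list of 3 entries, a list of its own where there are three numbers: the shift along the world's x, y, z in units of 60 mm (1.0 is 60 mm), then the turn, a rotation vector about the world's x, y, z in units of 10 degrees (1.0 is 10 degrees), then the closure, from -1 (fully open) to 1 (shut). In form: [[[tx, ty, tz], [ax, ay, az], claw], ...]. A call has 1 to 5 rows; each row is the pose to reach, as a shift and turn from the pose commanded when the call began; what a row does not reach only later rows make up. A row lasts 1/8 s, in which the tool goes at most 62.5 mm and 10.7 degrees, less where a joint would pass 70% of its speed; a pose out of reach is approached as far as the arm can. A call with a gripper value outside its range is refused whole. The fingers move at their own pace and stop on an object; the grip force is fixed at half the most. Time passes only in rows, so rows that repeat a pose let the fingers close. It gives the time, the measured TCP pose, the force and the opening at its end, in the units of the state.
- arm.state(): the state, without advancing time (a new reading comes with each control period).
- arm.grab_frame(name): name is "scene" or "top" or "wrist"; returns the picture (384x512x3 uint8, red, green, blue); there is no depth.
- arm.camera_params(name): a dict with "intrinsics" (3x3 intrinsics, pixels), "R" (3x3) and "t" (3): a world point X has camera coordinates R X + t. Camera axes: x right, y down, z forward; pixel columns grow to the right and rows downward; lengths in m; the calibration is good to about 2 mm. A picture is of the moment at which its call begins: read the wrist's pose just before it. camera_params takes no time and is no camera call; for the wrist camera it gives the pose at the moment of the call.
- arm.hand_in(): hands the job in, once; it reports no verdict.
The state is a dict: "t": time; "q": joint angles; "joint_velocities": joint speeds; "effort": joint torques, N m; "ee_pos": TCP position; "eef_rot": TCP orientation; "ft_force": force on the tool from outside, world axes, zero at the start; "wrist_torque": the same for the moment, N m; "gripper_width": finger opening in m.
Only numpy, scipy, OpenCV 4.12 (cv2) and the standard library are available. Lean on these libraries where they do the work, as an engineer would, in place of code of your own. Each camera call takes 0.05 s, during which the arm holds its last target.

### The job

Close the small open filter housing: lay the cover with the long slot on it, slot over the wing nut, so that it lies flat on the rim and lines up with the housing. Then turn the wing nut clockwise until it stops, so that its wings lie across the slot, and leave the other cover, the one with the round hole, where it lies.

Things in the scene. Friction and masses are not known exactly. Their poses are not given: they have to be found in the camera images.
- slot_cover_center (a point): Centre (half-way up) of the right cover: a loose flat aluminium plate, 110 (its x) by 60 (its y) by 12 mm thick, about 0.2 kg, with one through slot in the middle, 56 mm long (x) by 24 mm wide (y). It lies flat on the bench, z up; both ends and both faces will do. Take it across its 60 mm width.
- hole_cover_center (a point): Centre (half-way up) of the other cover: a plate of the same size and metal, but with a round hole of 24 mm in the middle, which does not pass over the wing nut. To be left alone (may shift a few cm at most).
- seat (a point): Rim centre of the housing, at rim height, 48 mm above the bench; x along the housing. Fixed open aluminium tub, 100 (x) by 48 (y) mm, foot 126x66, pipe stubs out to 70 mm each end. The seated cover's underside lies at this height, centred here, its x along this x (either way round). In the middle a key block, 44 (x) by 10 (y) mm, stands 10 mm above the rim, the nut above it; the slot passes over both.
- nut_grip (a point): Centre of the wing nut, half-way up, on the stud's vertical axis; 75 mm above the bench when loose. Steel, bar-shaped: wings 44 mm long (this point's x), 9 mm thick (its y) with flat sides, 25 mm high (12.5 mm above and below this point). About 15 mm above the top of the seated cover. It stays on its stud; it only turns and sinks.
- wing_nut (a joint): Angle of the wing nut in rad; grows as it turns clockwise seen from above. 0 to 0.1 at the start: wings along the housing's x, so that the slot passes over them. Stop (snug) at 1.45: wings across the slot. It sinks 1.6 mm per rad to about 0.3 mm above the cover, turns with about 0.04 N m of friction and stays where it is left.

How it is judged:
On the way, in this order (a step that is already met when the one before it is completed fails the run):
1. the slotted cover lies on the housing, the nut still loose through its slot (horizontal distance between slot_cover_center and seat below 0.012 m and z of slot_cover_center in the frame of seat below 0.009 m and angle between the z axis of slot_cover_center and the z axis of seat, either way round below 0.06 rad and value of joint wing_nut below 0.5 rad), for 0.2 s.
2. the wing nut is turned clockwise to its stop (value of joint wing_nut above 1.25 rad), for 0.2 s.
At the end, for the whole second after the job is handed in: The slotted cover lies flat on the housing's rim (within 3 mm of fully down, centre within 12 mm, within 15 degrees of the housing's direction) and the wing nut is turned to within 0.2 rad of its stop (horizontal distance between slot_cover_center and seat below 0.012 m and z of slot_cover_center in the frame of seat between 0.003 and 0.009 m and angle between the x axis of slot_cover_center and the x axis of seat, either way round below 0.26 rad and value of joint wing_nut above 1.25 rad); the robot touches nothing.
It fails at once if the cover with the round hole is moved more than 5 cm (distance of hole_cover_center from where it was at the start of the episode above 0.05 m).
It also fails if it takes over 54 s, if anything falls off the work surface, if the arm or the gripper's body presses on something with over 40 N, if the wrist force passes 120 N, or if a joint passes its speed limit or range.

## Working session

There is one attempt and no reset: what is moved stays moved. The work goes in short steps, Python scripts to look and compute and a shell command to move; the robot and the scene stay as the last step left them, time stands still between calls to the robot, and variables do not carry over. Pictures are saved under pics/ and viewed, and the job is handed in when it is done.

```bash
ls; mkdir -p pics; python3 - <<'E'
from station import arm
import cv2
print(arm.state(), arm.hold_point_z)
for n in ["scene","top","wrist"]:
    p=arm.camera_params(n); print(n,p)
    cv2.imwrite(f"pics/{n}0.png",arm.grab_frame(n)[:,:,::-1])
E
```

```text
pics
{'t': 0.0, 'q': array([ 1.16202555e+00,  3.14247684e-01, -4.80559675e-02,  1.21021602e+00,
       -2.02069208e-05,  1.57078813e+00]), 'joint_velocities': array([ 0.00070446,  0.00120157, -0.00041203, -0.00098451, -0.00208594,
       -0.00010126]), 'effort': array([-1.07014486e-03, -5.39592290e+01,  3.39749050e+01,  1.90550485e-02,
       -1.03876923e-04, -4.53377538e-06]), 'ee_pos': array([0.23838198, 0.55031097, 0.40383147]), 'eef_rot': array([-6.37554703e-01, -3.07588166e+00,  2.65683782e-03]), 'ft_force': array([-0.36994756,  0.13668912,  0.28052158]), 'wrist_torque': array([-0.01857307,  0.05174164, -0.0250401 ]), 'gripper_width': 0.08528046527231412} 0.1547
scene {'intrinsics': array([[411.61754898,   0.        , 255.71701401],
       [  0.        , 411.61754898, 192.31860976],
       [  0.        ,   0.        ,   1.        ]]), 'R': array([[-0.62017081, -0.78446442,  0.00193459],
       [-0.48523037,  0.38166649, -0.78669065],
       [ 0.61639245, -0.4888213 , -0.61734438]]), 't': array([0.34170857, 0.33013451, 0.60204431])}
top {'intrinsics': array([[459.55140015,   0.        , 243.22290529],
       [  0.        , 459.55140015, 201.41205543],
       [  0.        ,   0.        ,   1.        ]]), 'R': array([[ 0.00222022, -0.99992301, -0.01220813],
       [-0.99674093, -0.00122837, -0.08065982],
       [ 0.08063861,  0.01234743, -0.99666692]]), 't': array([0.03513169, 0.52175845, 1.1499184 ])}
wrist {'intrinsics': array([[333.0167183 ,   0.        , 258.23478173],
       [  0.        , 333.0167183 , 191.59678882],
       [  0.        ,   0.        ,   1.        ]]), 'R': array([[ 0.39759983,  0.91755767, -0.0015157 ],
       [ 0.87458556, -0.37847834,  0.30307465],
       [ 0.27751481, -0.12182803, -0.95296561]]), 't': array([-0.59866004, -0.04005767,  0.37911569])}
```

View pics/top0.png

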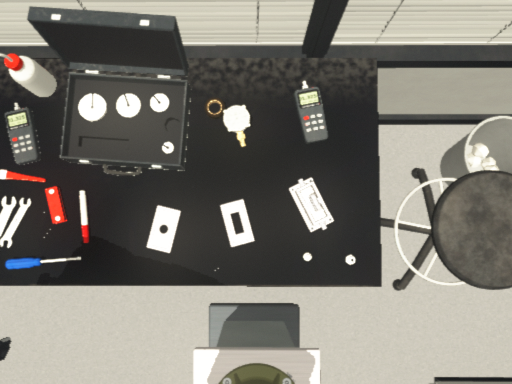

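View pics/scene0.png

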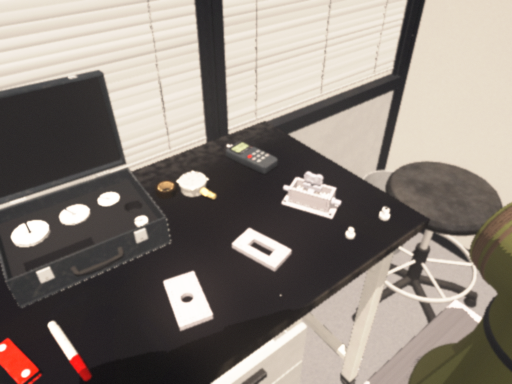

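View pics/wrist0.png

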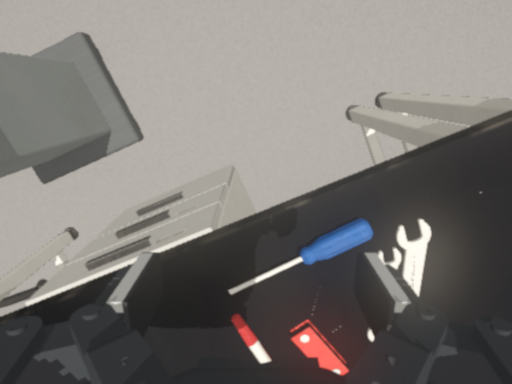

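The top picture shows the slotted cover near (237,223), the housing near (312,205) and the hole cover near (164,229). I'll zoom in and measure.

```bash
cat > h.py <<'E'
import numpy as np, cv2
from station import arm
def ray(n,uv,z,p=None):
    p=p or arm.camera_params(n); K,R,t=p["intrinsics"],p["R"],p["t"]
    d=R.T@np.linalg.solve(K,[uv[0],uv[1],1.]); c=-R.T@t
    return c+d*(z-c[2])/d[2]
def proj(n,X,p=None):
    p=p or arm.camera_params(n); c=p["R"]@np.asarray(X,float)+p["t"]; v=p["intrinsics"]@c; return v[:2]/v[2]
E
python3 - <<'E'
from h import *
im=cv2.imread("pics/top0.png")
a=im[160:270,130:350]; cv2.imwrite("pics/top0z.png",cv2.resize(a,None,fx=3.6,fy=3.6,interpolation=cv2.INTER_CUBIC))
s=cv2.imread("pics/scene0.png"); cv2.imwrite("pics/scene0z.png",cv2.resize(s[150:290,210:410],None,fx=4,fy=4,interpolation=cv2.INTER_CUBIC))
g=cv2.cvtColor(im,cv2.COLOR_BGR2GRAY); m=(g>110).astype(np.uint8)
for box,z in (((215,195,260,252),.012),((283,170,340,240),0.048),((140,200,188,258),.012)):
    x0,y0,x1,y1=box
    mm=np.zeros_like(m); mm[y0:y1,x0:x1]=m[y0:y1,x0:x1]
    cs,_=cv2.findContours(mm,cv2.RETR_EXTERNAL,cv2.CHAIN_APPROX_NONE)
    c=max(cs,key=cv2.contourArea); r=cv2.minAreaRect(c); print(r)
    b=cv2.boxPoints(r); w=np.array([ray("top",q,z) for q in b])
    e=[w[1]-w[0],w[2]-w[1]]; L=[np.linalg.norm(k) for k in e]; k=e[int(np.argmax(L))]
    print(w.mean(0),L,np.degrees(np.arctan2(k[1],k[0])))
    hs,hi=cv2.findContours(mm,cv2.RETR_CCOMP,cv2.CHAIN_APPROX_NONE)
    for h,i in zip(hs,hi[0]):
        if i[3]>=0 and cv2.contourArea(h)>20:
            rr=cv2.minAreaRect(h); print(" hole",rr,ray("top",rr[0],z))
E
```

```text
((236.74574279785156, 222.6092529296875), (44.56326675415039, 25.282087326049805), 74.87599182128906)
[0.46820946 0.05265959 0.012     ] [np.float64(0.06495893648214131), np.float64(0.1141001816605678)] -164.80724400272499
 hole ((236.72201538085938, 222.70748901367188), (22.094572067260742, 9.533516883850098), 75.0685806274414) [0.46773972 0.05266824 0.012     ]
((310.8935852050781, 204.56741333007812), (56.35511016845703, 27.082393646240234), 62.850318908691406)
[ 0.5121866  -0.13232508  0.048     ] [np.float64(0.06785364389364544), np.float64(0.13975724095319017)] -153.50959535155798
((163.242919921875, 228.56297302246094), (25.275470733642578, 44.778812408447266), 14.534454345703125)
[0.45261575 0.2409029  0.012     ] [np.float64(0.11429703392881324), np.float64(0.06535111606384018)] -13.582601360412037
 hole ((163.50003051757812, 228.5000457763672), (8.485280990600586, 8.485280990600586), 45.0) [0.45256804 0.24026697 0.012     ]
```

```bash
ls pics
```

```text
scene0.png
scene0z.png
top0.png
top0z.png
wrist0.png
```

View pics/top0z.png

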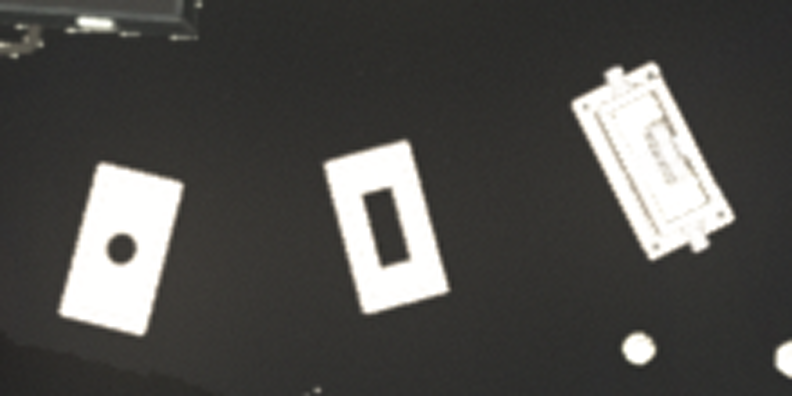

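View pics/scene0z.png

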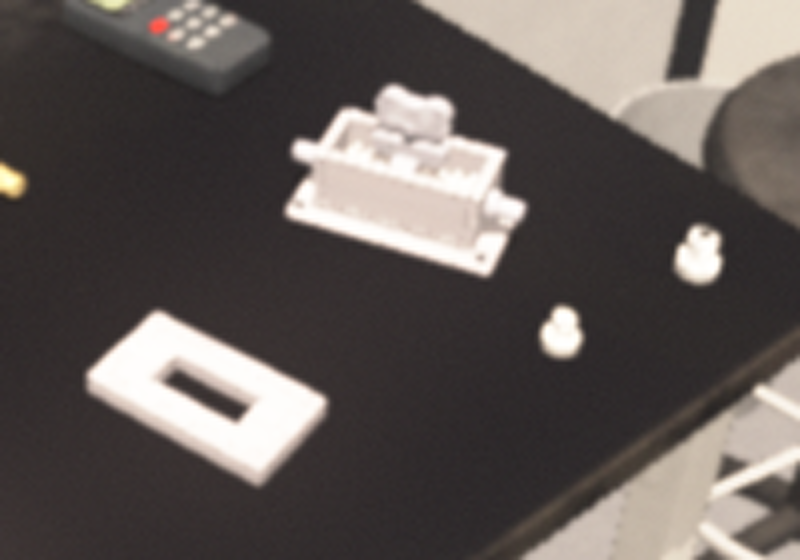

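The zoomed views show the slotted cover lying flat, centre about (387,227) in the zoom. The housing is tilted about 26°, with the nut along its axis. Next I'll get a first housing estimate and work out the moves.

```bash
cat >> h.py <<'E'
from scipy.spatial.transform import Rotation as Ro
def pose():
    s=arm.state(); return s["ee_pos"],Ro.from_rotvec(s["eef_rot"])
def yawy(R=None):
    R=R or pose()[1]; y=R.as_matrix()[:,1]; return np.degrees(np.arctan2(y[1],y[0]))
def go(pos,yaw_y):
    """shift/turn (units) to tool down at pos, jaw axis at yaw_y deg (mod 180)"""
    p,R=pose(); y0=np.radians(yaw_y); best=None
    for k in (0,1):
        a=y0+k*np.pi; y=np.array([np.cos(a),np.sin(a),0]); z=np.array([0,0,-1.]); x=np.cross(y,z)
        T=Ro.from_matrix(np.c_[x,y,z]); d=(T*R.inv()).as_rotvec(degrees=True)/10
        print(" shift",np.round((np.asarray(pos)-p)/.06,3)," turn",np.round(d,3))
E
python3 - <<'E'
from h import *
p,R=pose(); c=arm.camera_params("wrist"); C=-c["R"].T@c["t"]
print("cam in tool",R.inv().apply(C-p),"axis",R.inv().apply(c["R"][2]), "yaw y",yawy(),R.as_matrix().round(3))
q=np.array([(572,102),(655,62),(735,218),(653,261)])/3.6+[130,160]-.36
w=np.array([ray("top",k,.004) for k in q]);print(w,w.mean(0))
e=w[2]-w[1];print(np.degrees(np.arctan2(e[1],e[0])),np.linalg.norm(e))
print("nut",ray("top",np.array([663,150])/3.6+[130,160],.0875))
go((.468,.0527,.28),15.2+90)
E
```

```text
cam in tool [ 0.07664817 -0.0004806   0.03139855] axis [-3.03078299e-01 -3.13835544e-05  9.52965657e-01] yaw y 66.57783180157871 [[-0.918  0.398 -0.001]
 [ 0.398  0.918 -0.001]
 [ 0.    -0.001 -1.   ]]
[[ 0.55815194 -0.08099729  0.004     ]
 [ 0.5871762  -0.14087458  0.004     ]
 [ 0.47492109 -0.19682623  0.004     ]
 [ 0.44414925 -0.13805484  0.004     ]] [ 0.51609962 -0.13918824  0.004     ]
-153.50682174960397 0.12542645884741968
nut [ 0.51593714 -0.13502384  0.0875    ]
 shift [ 3.827 -8.295 -2.067]  turn [ 8.000e-03 -1.000e-03  3.862e+00]
 shift [ 3.827 -8.295 -2.067]  turn [-1.0000e-03 -1.0000e-02 -1.4138e+01]
```

```bash
python3 -m inch '[[[1.0,-2.0,0],[0,0,0.9],-1],[[1.0,-2.0,0],[0,0,1.6],-1],[[2,-4,0],[0,0,2.4],-1],[[2,-4,0],[0,0,3.2],-1],[[2.4,-4.8,-0.3],[0,0,3.86],-1]]'; python3 -c "
from h import *
go((.468,.0527,.30),105.2)"
```

```text
t: 0.78
ee_pos: [0.3783, 0.2711, 0.3903]
eef_rot: [-0.421, 3.111, 0.002]
ft_force: [1.4, 1.3, -0.5]
gripper_width: 0.0853
 shift [ 1.495 -3.64  -1.504]  turn [-0.008  0.012 -0.022]
 shift [ 1.495 -3.64  -1.504]  turn [-1.9000e-02 -1.2000e-02  1.7978e+01]
```

```bash
python3 -m inch '[[[0.7,-0.9,-0.4],[0,0,0],-1],[[1.2,-1.8,-0.8],[0,0,0],-1],[[1.4,-2.7,-1.2],[0,0,0],-1],[[1.43,-3.57,-1.4],[0,0,0],-1],[[1.43,-3.57,-1.4],[0,0,0],-1]]'; python3 - <<'E'
from h import *
go((.468,.0527,.176),105.2)
import json
p=arm.camera_params("wrist"); im=arm.grab_frame("wrist")[:,:,::-1]
cv2.imwrite("pics/wrist1.png",im); np.savez("w1.npz",**p)
print([proj("wrist",X,p) for X in ((.468,.0527,.012),(.516,-.138,.05))])
E
```

```text
t: 1.4
ee_pos: [0.4624, 0.055, 0.304]
eef_rot: [0.404, -3.112, 0.001]
ft_force: [-0.2, 0.5, -0.1]
gripper_width: 0.0858
 shift [ 0.093 -0.039 -2.133]  turn [ 0.007 -0.019  0.039]
 shift [ 0.093 -0.039 -2.133]  turn [-2.9000e-02 -1.1000e-02 -1.7961e+01]
[array([254.98092646, 191.67223981]), array([-22.37151778, 204.61035144])]
```

View pics/wrist1.png

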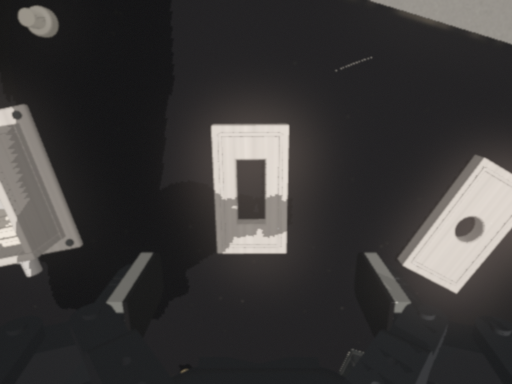

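The wrist picture shows the slotted cover at corners (212,125), (289,124), (287,253), (216,254), nearly aligned with the jaws. Part of the housing is at the left.

```bash
python3 - <<'E'
from h import *
p=dict(np.load("w1.npz"))
q=[(212,125),(289,124),(287,253),(216,254)]
w=np.array([ray("wrist",k,.012,p) for k in q]);print(w,w.mean(0))
for a,b in((0,3),(1,2)):
    e=w[a]-w[b];print(np.degrees(np.arctan2(e[1],e[0])),np.linalg.norm(e))
s=[(237,159),(266,159),(266,220),(237,220)]
w2=np.array([ray("wrist",k,.012,p) for k in s]);print(w2.mean(0))
e=(w[1]-w[0]+w[2]-w[3]);print("y dir",np.degrees(np.arctan2(e[1],e[0])))
go((*w.mean(0)[:2],.176),105.2)
E
```

```text
[[0.42423834 0.00695215 0.012     ]
 [0.40830795 0.06425141 0.012     ]
 [0.51508968 0.09384256 0.012     ]
 [0.53185143 0.03422156 0.012     ]] [0.46987185 0.04981692 0.012     ]
-165.78043431137934 0.11101441036331226
-164.51098342277052 0.11080601293724113
[0.46765136 0.04965816 0.012     ]
y dir 105.62155458517499
 shift [ 0.117 -0.114 -2.147]  turn [ 0.001 -0.011  0.027]
 shift [ 0.117 -0.114 -2.147]  turn [-1.7000e-02 -1.0000e-03 -1.7973e+01]
```

Geometry from this picture: at full opening the fingertips stand only about 0.155 m ahead of the TCP, so 173 mm is the shut value. I'll pre-close to about 72 mm while descending and measure the tips again.

```bash
python3 -m inch '[[[0.1,-0.08,-0.7],[0,0,0.05],-0.7],[[0.1,-0.08,-1.2],[0,0,0.05],-0.7],[[0.1,-0.08,-1.6],[0,0,0.05],-0.7],[[0.1,-0.08,-1.7],[0,0,0.05],-0.7]]'; python3 - <<'E'
from h import *
go((.469,.051,.176),105.4)
p=arm.camera_params("wrist"); im=arm.grab_frame("wrist")[:,:,::-1]
cv2.imwrite("pics/wrist2.png",im); np.savez("w2.npz",**p)
E
```

```text
t: 1.95
ee_pos: [0.4686, 0.055, 0.2026]
eef_rot: [0.432, -3.11, -0.001]
ft_force: [-0.1, 0.3, -0.1]
gripper_width: 0.0729
 shift [ 0.007 -0.067 -0.444]  turn [-0.001 -0.011 -0.04 ]
 shift [ 0.007 -0.067 -0.444]  turn [ 1.800e-02 -2.000e-03  1.796e+01]
```

View pics/wrist2.png

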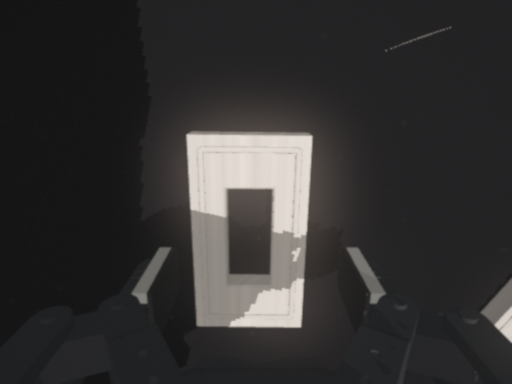

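The picture shows the tips at (171,249) and (348,249), and the cover about 5 mm left of the jaw centre. I'll correct y and lower.

```bash
python3 -c "
from h import *
go((.469,.0505,.170),105.4)"; python3 -m inch '[[[0,-0.07,0],[0,0,0],-0.7],[[0,-0.07,0],[0,0,0],-0.7]]';  python3 -c "
from h import *
go((.469,.0505,.170),105.4)"
```

```text
shift [ 0.003 -0.073 -0.546]  turn [-0.001 -0.009 -0.039]
 shift [ 0.003 -0.073 -0.546]  turn [ 1.4000e-02 -1.0000e-03  1.7961e+01]
t: 2.25
ee_pos: [0.4699, 0.0496, 0.2047]
eef_rot: [-0.428, 3.11, -0.0]
ft_force: [0.9, 0.9, 0.0]
gripper_width: 0.0725
 shift [-0.015  0.015 -0.578]  turn [-0.001  0.011 -0.028]
 shift [-0.015  0.015 -0.578]  turn [-1.8000e-02 -2.0000e-03  1.7972e+01]
```

```bash
python3 -m inch '[[[0,0.01,-0.3],[0,0,0],-0.7],[[0,0.01,-0.5],[0,0,0],-0.7],[[0,0.01,-0.57],[0,0,0],-0.7],[[0,0.01,-0.57],[0,0,0],-0.7]]'; python3 -m inch '[[[0,0,0],[0,0,0],-0.3],[[0,0,0],[0,0,0],0.0],[[0,0,0],[0,0,0],0.4],[[0,0,0],[0,0,0],0.6]]'; python3 - <<'E'
from h import *
p=arm.camera_params("wrist"); im=arm.grab_frame("wrist")[:,:,::-1]
cv2.imwrite("pics/wrist3.png",im); np.savez("w3.npz",**p); print(arm.state()["ft_force"],pose()[0])
E
```

```text
t: 2.75
ee_pos: [0.4692, 0.0501, 0.1693]
eef_rot: [0.428, -3.112, -0.0]
ft_force: [0.9, 0.7, -0.2]
gripper_width: 0.0729
t: 3.25
ee_pos: [0.4695, 0.0502, 0.1701]
eef_rot: [-0.428, 3.111, 0.0]
ft_force: [-1.5, -0.5, 6.4]
gripper_width: 0.0581
[-1.62203567 -0.30651017  5.92310664] [0.46949144 0.05016231 0.17013343]
```

View pics/wrist3.png

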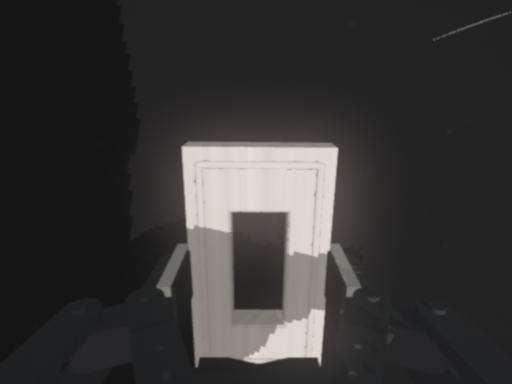

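Gripped at 58 mm: the cover's slot spans x 232–286, y 212–310 between the pads. Lifting now, then moving toward the housing with a look on the way.

```bash
python3 -m inch '[[[0,0,0.4],[0,0,0],0.6],[[0,0,1.0],[0,0,0],0.6],[[0,0,1.8],[0,0,0],0.6],[[0,0,2.4],[0,0,0],0.6]]'; python3 -m inch '[[[0.05,-0.4,0],[0,0,0.3],0.6],[[0.1,-0.9,0],[0,0,0.6],0.6],[[0.1,-1.1,0],[0,0,1.1],0.6],[[0.1,-1.1,0],[0,0,1.1],0.6]]';python3 - <<'E'
from h import *
p=arm.camera_params("wrist"); 
for n in ("wrist","top","scene"): cv2.imwrite(f"pics/{n}4.png",arm.grab_frame(n)[:,:,::-1])
np.savez("w4.npz",**p); s=arm.state();print(s["ft_force"],s["gripper_width"],pose()[0],yawy(), proj("wrist",(.516,-.138,.05),p))
E
```

```text
t: 3.8
ee_pos: [0.4694, 0.0501, 0.3155]
eef_rot: [-0.428, 3.111, -0.0]
ft_force: [0.8, 0.1, -1.7]
gripper_width: 0.0583
t: 4.3
ee_pos: [0.4751, -0.0165, 0.3134]
eef_rot: [0.721, -3.058, -0.0]
ft_force: [0.3, 0.2, -1.4]
gripper_width: 0.0581
[ 0.21921411  0.07299268 -2.65540204] 0.05824286581049871 [ 0.47514169 -0.01546151  0.31334839] 116.62787881802343 [ 82.81540941 172.86406809]
```

View pics/wrist4.png

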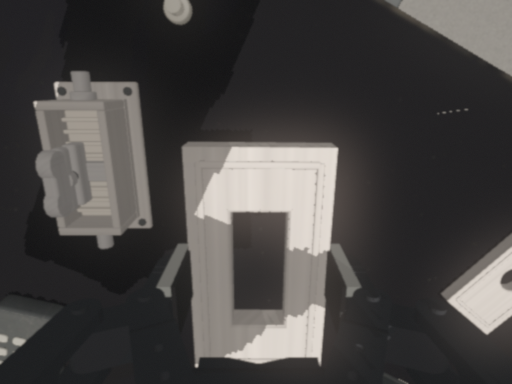

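View pics/scene4.png

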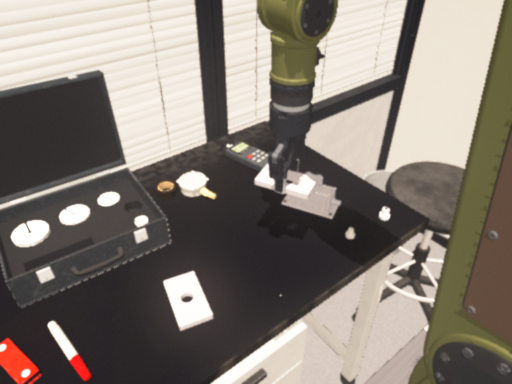

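The wrist picture shows the whole housing at the left (rim about x 36–130, y 101–235; wing nut about (60,180)). I'll zoom in for corners.

```bash
python3 - <<'E'
from h import *
im=cv2.imread("pics/wrist4.png"); z=cv2.resize(im[60:260,20:170],None,fx=4,fy=4,interpolation=cv2.INTER_CUBIC)
z=cv2.convertScaleAbs(z,alpha=1.6,beta=10)[:600+200]
cv2.imwrite("pics/w4z.png",cv2.resize(z,(450,600)))
cv2.imwrite("pics/w4z2.png",cv2.convertScaleAbs(cv2.resize(im[130:230,190:340],None,fx=5,fy=5,interpolation=cv2.INTER_CUBIC),alpha=1.3))
E
```

```text
(no output)
```

View pics/w4z.png

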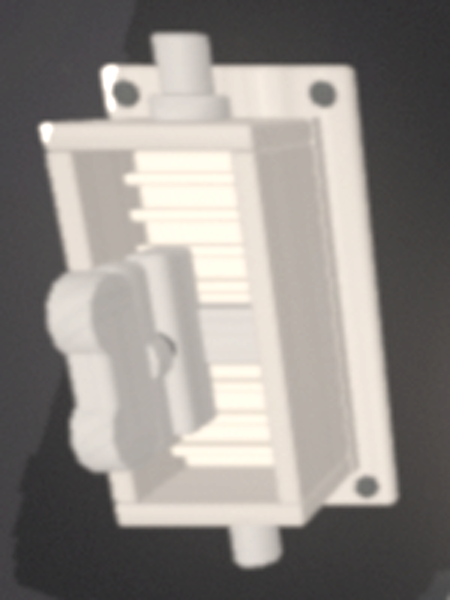

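The zoom shows rim corners at (41,124), (250,122), (304,524), (118,526) and foot corners at (353,67) and (397,503).

```bash
python3 - <<'E'
from h import *
p=dict(np.load("w4.npz"))
f=lambda q,z: ray("wrist",np.array(q)/3+[20,60]-.33,z,p)
w=np.array([f(q,.048) for q in [(41,124),(250,122),(304,524),(118,526)]]);print(w,w.mean(0))
for a,b in((0,3),(1,2),(0,1),(3,2)):
    e=w[a]-w[b];print(np.degrees(np.arctan2(e[1],e[0])),np.linalg.norm(e))
for zf in (.004,.006,.008):
  a=f((353,67),zf);b=f((397,503),zf); print(zf,a,b,np.linalg.norm(a-b),np.degrees(np.arctan2(*(a-b)[1::-1])), f((103,67),zf))
# cover in hand: outline corners
for z in (.150,):
  q=[(184,144),(336,144),(327,362),(195,362)]
  q=[(232,212),(287,212),(283,310),(234,310)]
  w=np.array([ray("wrist",k,z,p) for k in q]);pp=np.array([.4751,-.0157,.3133]); print(w-pp,(w-pp).mean(0)); 
  for a,b in((0,3),(1,2),(0,1),(3,2)):
    e=w[a]-w[b];print(np.degrees(np.arctan2(e[1],e[0])),np.linalg.norm(e))
E
```

```text
[[ 0.48337117 -0.18404294  0.048     ]
 [ 0.46184448 -0.14189439  0.048     ]
 [ 0.55090383 -0.09768252  0.048     ]
 [ 0.57272602 -0.14016046  0.048     ]] [ 0.51721138 -0.14094508  0.048     ]
-153.8441803617867 0.09954878765935983
-153.59875093484746 0.09942965567232011
-62.94507059878902 0.047327568458953855
-62.80908065864743 0.04775544499485739
0.004 [ 0.44668127 -0.13892932  0.004     ] [ 0.55892915 -0.08343842  0.004     ] 0.1252151203225277 -153.69403681813438 [ 0.47618782 -0.19803966  0.004     ]
0.006 [ 0.44639113 -0.13830415  0.006     ] [ 0.55783152 -0.08321244  0.006     ] 0.12431434983549614 -153.69403681813438 [ 0.47568542 -0.19698926  0.006     ]
0.008 [ 0.44610099 -0.13767898  0.008     ] [ 0.5567339  -0.08298646  0.008     ] 0.12341357934846474 -153.69403681813438 [ 0.47518302 -0.19593886  0.008     ]
[[-0.01808111 -0.02342088 -0.1633    ]
 [-0.02850078 -0.00253993 -0.1633    ]
 [ 0.01578645  0.0189104  -0.1633    ]
 [ 0.02604705 -0.00165851 -0.1633    ]] [-0.0011871  -0.00217723 -0.1633    ]
-153.74919412215093 0.04920259172354974
-154.15697608802887 0.04920849032317492
-63.48065014121202 0.023336316310901516
-63.488154922877506 0.022986077893149343
```

View pics/w4z2.png

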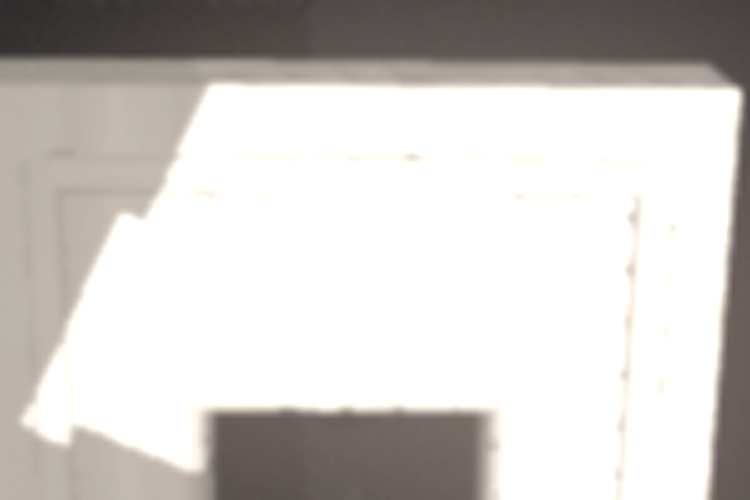

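The cover's end face is visible above its top edge (row about 147), and the slot's far inner wall spans rows 310–326. Redo with the top-face points.

```bash
python3 - <<'E'
from h import *
p=dict(np.load("w4.npz")); pp=np.array([.4751,-.0157,.3133])
a=np.radians(116.6); Y=np.array([np.cos(a),np.sin(a)]); X=np.array([-Y[1]*-1*-1,Y[0]]) # y x (0,0,-1)
X=np.array([-Y[1],Y[0]])
for rel in (-.150,-.155,-.160):
  for q in ([(231.5,211.5),(287.5,211.5),(284,326),(232.5,326)],[(184,147),(337.5,147),(322.5,364),(196,364)]):
    w=np.array([ray("wrist",k,.3133+rel,p) for k in q])-pp; w=w[:,:2]
    T=np.c_[w@X,w@Y]; print(rel,T.mean(0).round(4),"len",np.linalg.norm(T[0]-T[3]).round(4),np.linalg.norm(T[0]-T[1]).round(4),np.linalg.norm(T[2]-T[3]).round(4))
    e=(w[0]-w[3]+w[1]-w[2]); print(np.degrees(np.arctan2(e[1],e[0])))
E
python3 - <<'E'
import cv2
im=cv2.imread("pics/wrist4.png")
cv2.imwrite("pics/w4z3.png",cv2.convertScaleAbs(cv2.resize(im[230:384,160:360],None,fx=4,fy=3.9,interpolation=cv2.INTER_CUBIC),alpha=1.5))
E
```

```text
-0.15 [ 0.0057 -0.0015] len 0.0526 0.0214 0.0221
-153.99150673907332
-0.15 [ 0.0078 -0.0011] len 0.0978 0.0551 0.0567
-153.73502828226202
-0.155 [ 0.0027 -0.0015] len 0.0548 0.0223 0.023
-153.99150673907332
-0.155 [ 0.0049 -0.001 ] len 0.102 0.0574 0.059
-153.73502828226202
-0.16 [-0.0004 -0.0015] len 0.057 0.0232 0.024
-153.99150673907332
-0.16 [ 0.0019 -0.001 ] len 0.1061 0.0597 0.0614
-153.73502828226202
```

View pics/w4z3.png

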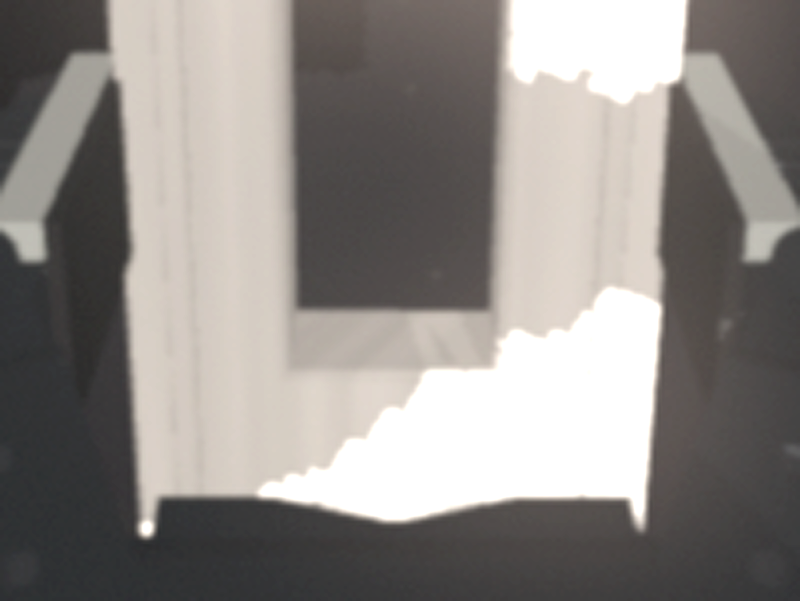

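Slot length 56 mm fits at 158 mm below the TCP, consistent with the grasp. The cover is centred to about 0.5 mm and the yaw matches the housing (26.2° against 26.3°). Relative to the hand the seat is at about (0.517, −0.1395). Moving above it.

```bash
python3 -m inch '[[[0.15,-0.5,0],[0,0,0],0.6],[[0.35,-1.2,0],[0,0,0],0.6],[[0.6,-1.8,0],[0,0,0],0.6],[[0.7,-2.06,0],[0,0,0],0.6],[[0.7,-2.06,0],[0,0,0],0.6]]'; python3 -m inch '[[[0,0,0],[0,0,0],0.6]]'; python3 -c "
from h import *
print(yawy());go((.5169,-.1394,.218),116.6)"
```

```text
t: 5.08
ee_pos: [0.5174, -0.1395, 0.3131]
eef_rot: [0.723, -3.057, -0.001]
ft_force: [-0.3, -0.9, -1.3]
gripper_width: 0.0585
t: 5.2
ee_pos: [0.5168, -0.1384, 0.3131]
eef_rot: [0.726, -3.056, -0.002]
ft_force: [0.1, -0.1, -1.5]
gripper_width: 0.0585
116.7229917999825
 shift [ 0.002 -0.017 -1.585]  turn [-0.005 -0.005 -0.012]
 shift [ 0.002 -0.017 -1.585]  turn [ 8.0000e-03 -8.0000e-03  1.7988e+01]
```

```bash
python3 -m inch '[[[0,-0.015,-0.3],[0,0,0],0.6],[[0,-0.015,-0.6],[0,0,0],0.6],[[0,-0.015,-0.75],[0,0,0],0.6],[[0,-0.015,-0.75],[0,0,0],0.6]]'; python3 - <<'E'
from h import *
p=arm.camera_params("wrist"); 
for n in ("wrist","scene"): cv2.imwrite(f"pics/{n}5.png",arm.grab_frame(n)[:,:,::-1])
np.savez("w5.npz",**p);go((.5169,-.1394,.218),116.6)
im=cv2.imread("pics/wrist5.png")
cv2.imwrite("pics/w5z.png",cv2.convertScaleAbs(cv2.resize(im[190:340,180:380],None,fx=4,fy=4,interpolation=cv2.INTER_CUBIC),alpha=1.5))
im=cv2.imread("pics/scene5.png")
cv2.imwrite("pics/s5z.png",cv2.resize(im[130:240,240:380],None,fx=5,fy=5,interpolation=cv2.INTER_CUBIC))
E
```

```text
t: 5.7
ee_pos: [0.5168, -0.1396, 0.268]
eef_rot: [0.726, -3.055, -0.001]
ft_force: [-0.1, 0.4, -0.7]
gripper_width: 0.0582
 shift [-0.008  0.011 -0.848]  turn [ 0.001  0.003 -0.011]
 shift [-0.008  0.011 -0.848]  turn [-5.0000e-03  1.0000e-03  1.7989e+01]
```

View pics/w5z.png

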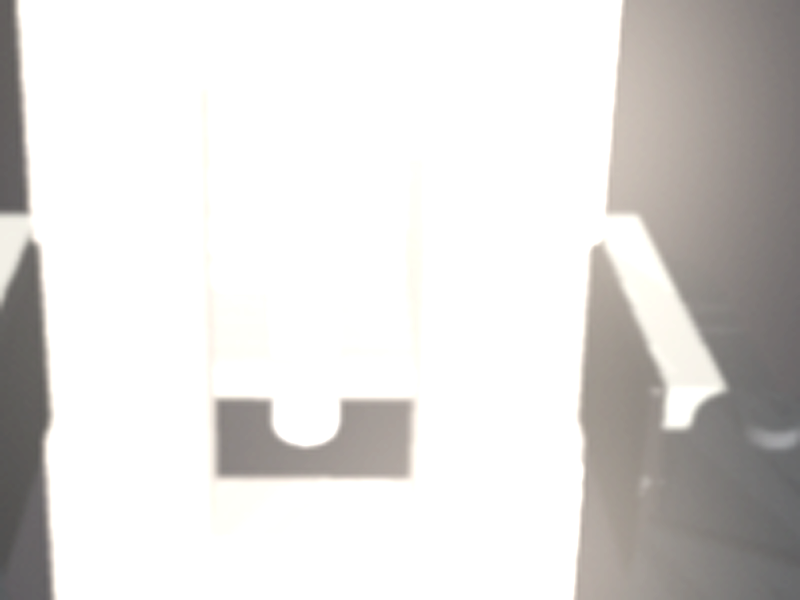

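View pics/s5z.png

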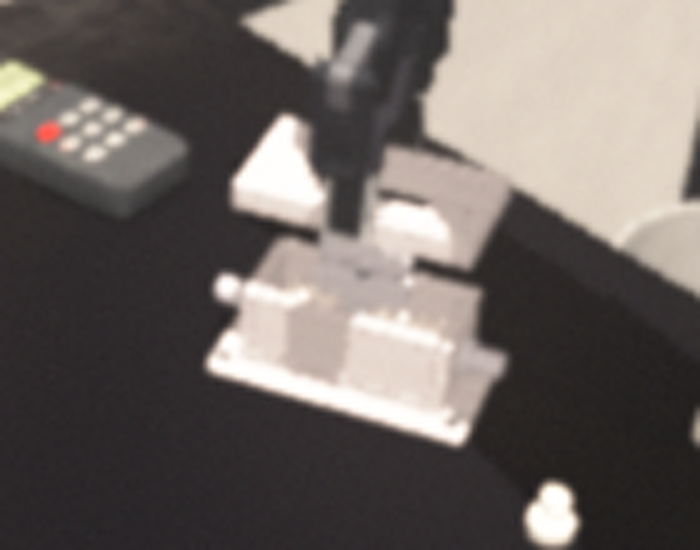

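The nut end at (305,420) in the zoom sits laterally centred in the slot (215–412, mid 313). I'll re-render without the gain.

```bash
python3 - <<'E'
from h import *
im=cv2.imread("pics/wrist5.png").astype(float)[190:340,180:380]
im=np.clip((im-120)*255/135,0,255).astype(np.uint8)
cv2.imwrite("pics/w5z2.png",cv2.resize(im,None,fx=4,fy=4,interpolation=cv2.INTER_CUBIC))
E
```

```text
(no output)
```

View pics/w5z2.png

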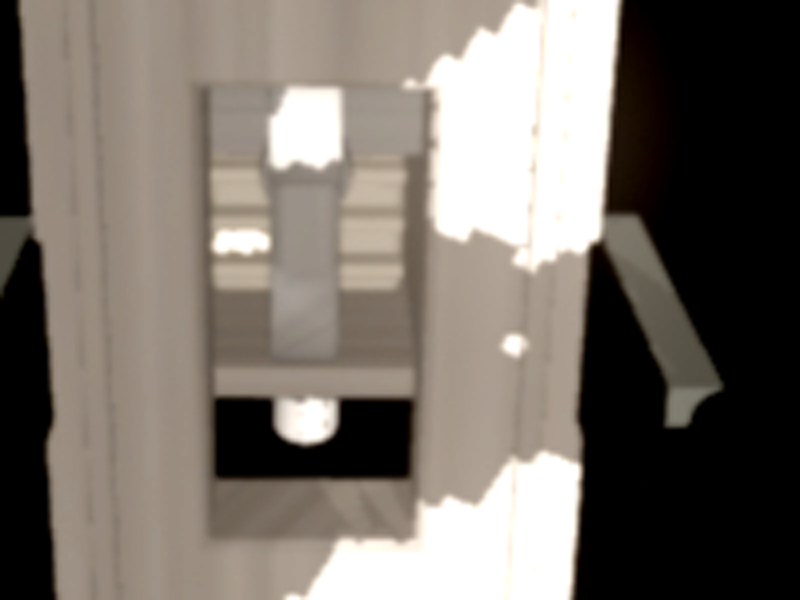

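Nut and key are seen through the slot (268–342 in the zoom), within about 1 mm of its centre line. Lowering onto the rim.

```bash
python3 -m inch '[[[0,-0.01,-0.3],[0,0,0],0.6],[[0,-0.01,-0.55],[0,0,0],0.6],[[0,-0.01,-0.7],[0,0,0],0.6],[[0,-0.01,-0.75],[0,0,0],0.6]]'; python3 -m inch '[[[0,0,-0.03],[0,0,0],0.6],[[0,0,-0.06],[0,0,0],0.6],[[0,0,-0.08],[0,0,0],0.6]]'
```

```text
t: 6.3
ee_pos: [0.517, -0.1409, 0.2228]
eef_rot: [0.725, -3.056, -0.001]
ft_force: [0.3, 0.4, -2.3]
gripper_width: 0.058
t: 6.68
ee_pos: [0.5174, -0.141, 0.2187]
eef_rot: [-0.725, 3.056, -0.0]
ft_force: [0.7, 0.7, -1.9]
gripper_width: 0.0582
```

```bash
python3 -m inch '[[[0,0,-0.02],[0,0,0],0.6],[[0,0,-0.02],[0,0,0],0.6]]'; python3 -m inch '[[[0,0,-0.02],[0,0,0],0.6],[[0,0,-0.04],[0,0,0],0.6]]'
```

```text
t: 6.92
ee_pos: [0.5173, -0.141, 0.2181]
eef_rot: [-0.725, 3.056, -0.0]
ft_force: [-2.0, 0.4, 4.9]
gripper_width: 0.0581
t: 7.18
ee_pos: [0.5173, -0.141, 0.218]
eef_rot: [-0.724, 3.056, -0.001]
ft_force: [-12.4, 3.0, 37.2]
gripper_width: 0.0582
```

Seated at z = 0.218, as expected. I'll relieve the pressure, then open.

```bash
python3 -m inch '[[[0,0,0.04],[0,0,0],0.6],[[0,0,0.04],[0,0,0],0.6]]'; python3 -m inch '[[[0,0,0.0],[0,0,0],0],[[0,0,0.0],[0,0,0],-0.7],[[0,0,0],[0,0,0],-1],[[0,0,0.0],[0,0,0],-1]]';  python3 -m inch '[[[0,0,0.4],[0,0,0],-1],[[0,0,0.9],[0,0,0],-1],[[0,0,1.5],[0,0,0],-1],[[0,0,1.5],[0,0,0],-1]]'; python3 - <<'E'
from h import *
p=arm.camera_params("wrist"); 
for n in ("wrist","scene"): cv2.imwrite(f"pics/{n}6.png",arm.grab_frame(n)[:,:,::-1])
np.savez("w6.npz",**p); print(pose()[0],yawy())
im=cv2.imread("pics/scene6.png")
cv2.imwrite("pics/s6z.png",cv2.resize(im[130:240,240:380],None,fx=5,fy=5,interpolation=cv2.INTER_CUBIC))
E
```

```text
t: 7.42
ee_pos: [0.5176, -0.1411, 0.2182]
eef_rot: [-0.724, 3.056, -0.001]
ft_force: [-2.2, 0.6, 8.6]
gripper_width: 0.0586
t: 7.92
ee_pos: [0.5172, -0.141, 0.2171]
eef_rot: [0.725, -3.057, -0.0]
ft_force: [-0.4, -0.9, 0.5]
gripper_width: 0.0854
t: 8.43
ee_pos: [0.5186, -0.1414, 0.3101]
eef_rot: [-0.724, 3.052, -0.004]
ft_force: [0.2, -0.0, 0.5]
gripper_width: 0.0852
[ 0.51720042 -0.14098992  0.30720753] 116.67645864980376
```

View pics/wrist6.png

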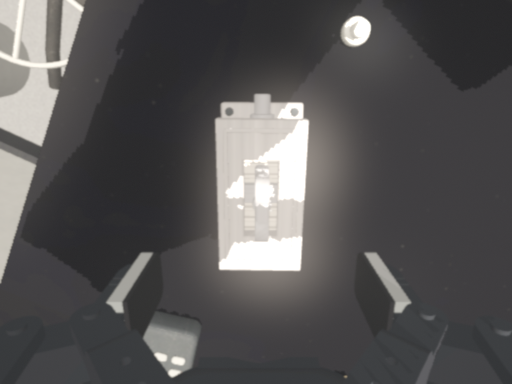

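View pics/s6z.png

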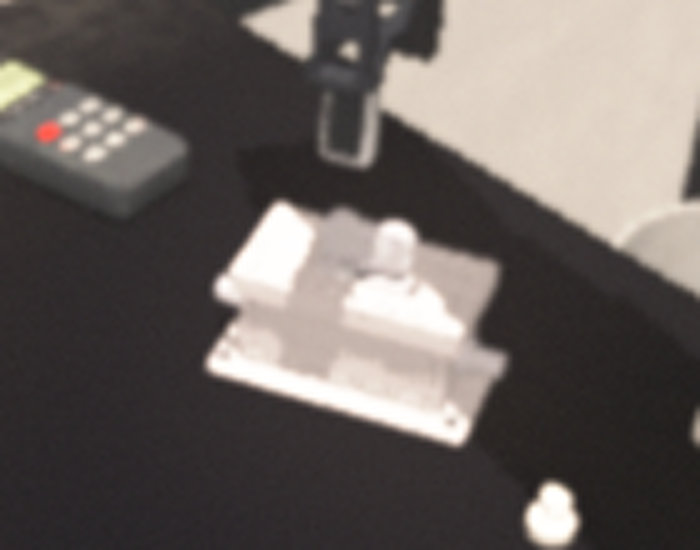

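The cover lies flat on the housing (corners about (216,120), (307,121), (301,270), (220,268)) with the nut standing through the slot. Zooming on the nut for its angle.

```bash
python3 - <<'E'
from h import *
im=cv2.imread("pics/wrist6.png")
a=im[105:285,195:330]
cv2.imwrite("pics/w6z.png",cv2.resize(np.clip((a.astype(float)-90)*1.5,0,255).astype(np.uint8),(594,600+192) if 0 else (450,600),interpolation=cv2.INTER_CUBIC))
p=dict(np.load("w6.npz"))
w=np.array([ray("wrist",k,.060,p) for k in [(216,120),(307,121),(301,270),(220,269)]]);print(w,w.mean(0))
e=w[0]-w[3]+w[1]-w[2];print(np.degrees(np.arctan2(e[1],e[0])),np.linalg.norm(e)/2,np.linalg.norm(w[0]-w[1]))
E
```

```text
[[ 0.48225267 -0.19219511  0.06      ]
 [ 0.45646863 -0.13949786  0.06      ]
 [ 0.55387307 -0.09007863  0.06      ]
 [ 0.58032054 -0.14435146  0.06      ]] [ 0.51822873 -0.14153076  0.06      ]
-153.54603719064917 0.10916672371197947 0.05866700425306733
```

View pics/w6z.png

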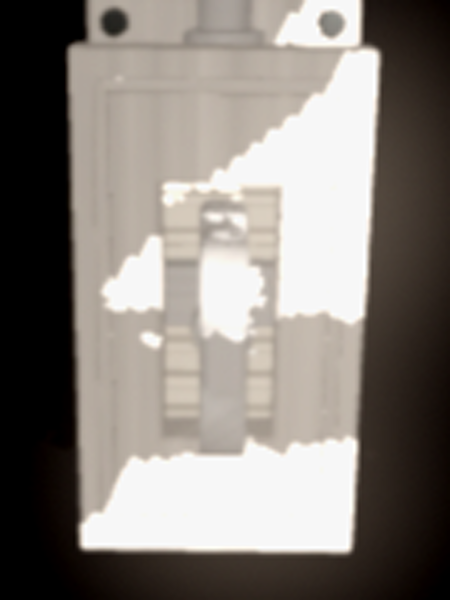

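```bash
python3 - <<'E'
from h import *
p=dict(np.load("w6.npz")); f=lambda q,z: ray("wrist",np.array(q)/3.333+[195,105]-.33,z,p)
for z in (.0875,):
    w=np.array([f(q,z) for q in [(201,203),(246,203),(247,452),(200,452)]]);print(w.mean(0))
    e=w[0]-w[3]+w[1]-w[2];print(np.degrees(np.arctan2(e[1],e[0])),np.linalg.norm(e)/2,np.linalg.norm(w[0]-w[1]),np.linalg.norm(w[2]-w[3]))
# tips midpoint in same model
pp,R=pose()
s=.0852/2
for q in ((152.5,254),(363.5,254)):
    c=p["R"]; d=c.T@np.linalg.solve(p["intrinsics"],[*q,1.]); C=-c.T@p["t"]
    dt=R.inv().apply(d);Ct=R.inv().apply(C-pp); print(Ct+dt*(.158-Ct[2])/dt[2])
go((.5172,-.141,.245),116.5)
E
```

```text
[ 0.51168777 -0.1444576   0.0875    ]
-153.14391558495475 0.04839819425758405 0.00793145220165782 0.008913077161896767
[ 0.00604512 -0.04843155  0.158     ]
[0.00618692 0.04310684 0.158     ]
 shift [-0.    -0.    -1.037]  turn [ 0.001  0.002 -0.018]
 shift [-0.    -0.    -1.037]  turn [-3.0000e-03  1.0000e-03  1.7982e+01]
```

The nut lies along the housing (about 26.8°) and appears about 2 mm to one side of the jaw centre. I'll pre-close above it to check centring.

```bash
python3 -m inch '[[[0,0,-0.3],[0,0,0],0.0],[[0,0,-0.5],[0,0,0],0.4],[[0,0,-0.5],[0,0,0],0.4],[[0,0,-0.5],[0,0,0],0.4],[[0,0,-0.5],[0,0,0],0.4]]'; python3 - <<'E'
from h import *
p=arm.camera_params("wrist"); print(pose()[0],yawy())
im=arm.grab_frame("wrist")[:,:,::-1]
cv2.imwrite("pics/wrist7.png",im); np.savez("w7.npz",**p)
a=im[180:330,160:360]
cv2.imwrite("pics/w7z.png",cv2.resize(np.clip((a.astype(float)-50)*1.25,0,255).astype(np.uint8),(800,600),interpolation=cv2.INTER_CUBIC))
E
```

```text
t: 9.15
ee_pos: [0.5175, -0.1411, 0.2778]
eef_rot: [-0.725, 3.056, -0.001]
ft_force: [-0.8, 0.2, 0.9]
gripper_width: 0.0254
[ 0.51751165 -0.14106104  0.27781045] 116.67676161351497
```

View pics/w7z.png

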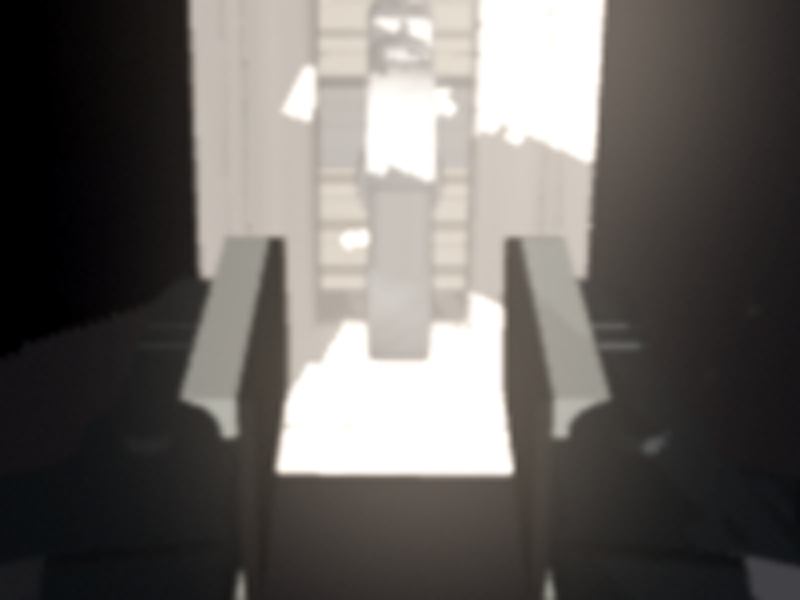

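Tips midpoint is at 395 and the nut at 401 in the zoom, so the offset is under 1 mm. Shifting slightly, lowering to z = 0.240 and closing.

```bash
python3 -m inch '[[[-0.006,0.012,-0.25],[0,0,0],0.4],[[-0.006,0.012,-0.5],[0,0,0],0.4],[[-0.006,0.012,-0.6],[0,0,0],0.4],[[-0.006,0.012,-0.63],[0,0,0],0.4],[[-0.006,0.012,-0.63],[0,0,0],0.4]]';python3 -m inch '[[[0,0,0],[0,0,0],0.6],[[0,0,0],[0,0,0],0.8],[[0,0,0],[0,0,0],1],[[0,0,0],[0,0,0],1]]'
```

```text
t: 9.82
ee_pos: [0.517, -0.1403, 0.2395]
eef_rot: [-0.725, 3.057, 0.0]
ft_force: [0.2, -0.5, 0.5]
gripper_width: 0.0254
t: 10.32
ee_pos: [0.5172, -0.1404, 0.2401]
eef_rot: [-0.724, 3.056, -0.001]
ft_force: [-0.6, -0.2, 4.3]
gripper_width: 0.0077
```

Nut gripped (7.7 mm reading, low side force). Turning clockwise with a little sinking.

```bash
python3 -m inch '[[[0,0,-0.002],[0,0,-0.5],1],[[0,0,-0.005],[0,0,-1],1],[[0,0,-0.008],[0,0,-1.6],1],[[0,0,-0.011],[0,0,-2.3],1],[[0,0,-0.014],[0,0,-3],1]]'; python3 -c "
from h import *
print(yawy(),arm.state()['wrist_torque'],arm.state()['q'])"
```

```text
t: 10.95
ee_pos: [0.5172, -0.1404, 0.2392]
eef_rot: [0.097, 3.139, -0.001]
ft_force: [-1.4, -2.3, 4.5]
gripper_width: 0.0077
86.4533897477721 [-0.2284197   0.10543344  0.04051098] [-2.65011719e-01  3.19886072e-01 -4.40905768e-01  8.08854277e-01
 -3.20908842e-04 -2.03112167e-01]
```

```bash
python3 -m inch '[[[0,0,-0.004],[0,0,-0.8],1],[[0,0,-0.008],[0,0,-1.6],1],[[0,0,-0.011],[0,0,-2.4],1],[[0,0,-0.015],[0,0,-3.2],1],[[0,0,-0.017],[0,0,-3.6],1]]'; python3 -c "
from h import *
print(yawy(),arm.state()['wrist_torque'],arm.state()['q'])"
```

```text
t: 11.58
ee_pos: [0.5172, -0.1404, 0.2382]
eef_rot: [1.061, 2.956, -0.0]
ft_force: [-0.2, -0.9, 5.2]
gripper_width: 0.0074
50.518463405903184 [-0.19809647  0.07096554  0.00023396] [-2.65060525e-01  3.20998913e-01 -4.42022135e-01  8.06651938e-01
 -3.82405736e-04  4.24022135e-01]
```

```bash
python3 -m inch '[[[0,0,-0.003],[0,0,-0.6],1],[[0,0,-0.005],[0,0,-1.1],1],[[0,0,-0.006],[0,0,-1.3],1],[[0,0,-0.006],[0,0,-1.3],1]]'; python3 -c "
from h import *
print(yawy(),arm.state()['wrist_torque'])"; python3 -m inch '[[[0,0,-0.001],[0,0,-0.2],1],[[0,0,-0.002],[0,0,-0.35],1],[[0,0,-0.002],[0,0,-0.35],1]]'; python3 -c "
from h import *
print(yawy(),arm.state()['wrist_torque'])"
```

```text
t: 12.08
ee_pos: [0.5172, -0.1405, 0.2379]
eef_rot: [1.384, 2.819, -0.0]
ft_force: [-0.6, -0.9, 4.7]
gripper_width: 0.0076
37.69235962138335 [-0.21306382  0.05057063 -0.06250202]
t: 12.45
ee_pos: [0.5172, -0.1405, 0.2377]
eef_rot: [1.47, 2.775, -0.0]
ft_force: [-0.1, -1.7, 4.1]
gripper_width: 0.0078
34.19843234998784 [-0.2696978   0.10371633 -0.08055362]
```

```bash
python3 -m inch '[[[0,0,0],[0,0,-0.2],1],[[0,0,0],[0,0,-0.3],1],[[0,0,0],[0,0,-0.3],1]]'; python3 -c "
from h import *
print(yawy(),arm.state()['wrist_torque'])"
```

```text
t: 12.82
ee_pos: [0.5172, -0.1404, 0.2377]
eef_rot: [1.54, 2.737, -0.0]
ft_force: [-0.7, -0.7, 6.4]
gripper_width: 0.0075
31.259615814813415 [-0.25564301  0.0697429   0.37883778]
```

The torque jumped to 0.38 N m after 85°, so the stop is reached. Releasing and rising.

```bash
python3 -m inch '[[[0,0,0],[0,0,0.1],0.7],[[0,0,0],[0,0,0.1],0.4],[[0,0,0],[0,0,0.1],0.4]]'; python3 -m inch '[[[0,0,0.3],[0,0,0],0.4],[[0,0,0.9],[0,0,0],0.4],[[0,0,1.7],[0,0,0],0],[[0,0,2.4],[0,0,0],-1],[[0,0,2.4],[0,0,0],-1]]'; python3 - <<'E'
from h import *
p=arm.camera_params("wrist"); print(pose()[0],yawy())
im=arm.grab_frame("wrist")[:,:,::-1]
cv2.imwrite("pics/wrist8.png",im); np.savez("w8.npz",**p)
cv2.imwrite("pics/scene8.png",arm.grab_frame("scene")[:,:,::-1])
E
```

```text
t: 13.2
ee_pos: [0.5166, -0.1401, 0.2368]
eef_rot: [-1.518, -2.749, 0.0]
ft_force: [0.7, -0.3, 0.1]
gripper_width: 0.0253
t: 13.82
ee_pos: [0.5181, -0.1405, 0.3847]
eef_rot: [1.516, 2.745, 0.002]
ft_force: [0.6, -0.2, 0.6]
gripper_width: 0.0769
[ 0.51805649 -0.14054324  0.38469025] 32.18507523204299
```

View pics/wrist8.png

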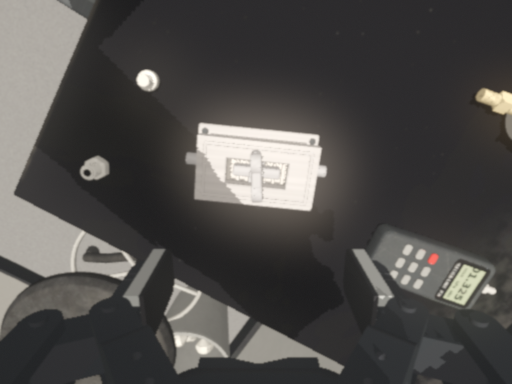

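View pics/scene8.png

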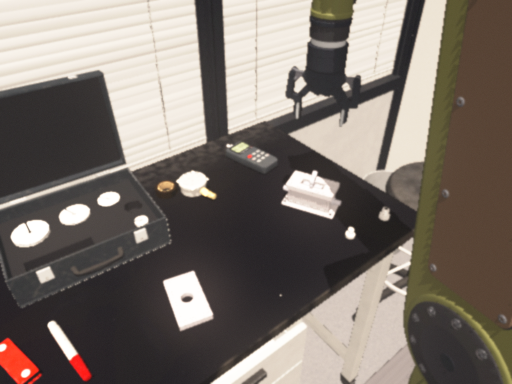

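The wings (257,150)–(257,200) now lie across the slot, the cover is flat on the housing, and the hole cover is untouched at (188,300). Numeric check of the angles:

```bash
python3 - <<'E'
from h import *
im=cv2.imread("pics/wrist8.png")
a=im[115:220,180:335]; cv2.imwrite("pics/w8z.png",cv2.resize(np.clip((a.astype(float)-80)*1.4,0,255).astype(np.uint8),(775,525),interpolation=cv2.INTER_CUBIC))
E
```

```text
(no output)
```

View pics/w8z.png

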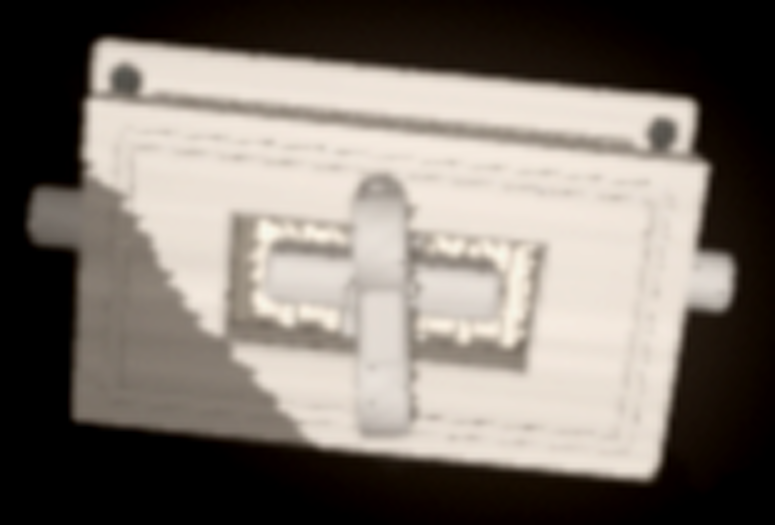

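```bash
python3 - <<'E'
from h import *
p=dict(np.load("w8.npz")); f=lambda q,z: ray("wrist",np.array(q)/5+[180,115]-.4,z,p)
w=np.array([f(q,.060) for q in [(84,98),(710,163),(655,480),(73,422)]]);e=w[0]-w[1]+w[3]-w[2]
ca=np.degrees(np.arctan2(e[1],e[0])); print(w.mean(0),ca,np.linalg.norm(w[0]-w[1]),np.linalg.norm(w[3]-w[2]),np.linalg.norm(w[0]-w[3]),np.linalg.norm(w[1]-w[2]))
n=f((380,200),.085)-f((384,432),.085);na=np.degrees(np.arctan2(n[1],n[0]));print("nut rel",(ca-na)%180,np.radians((ca-na)%180))
h=f((126,80),.005)-f((662,133),.005);print("foot dir",np.degrees(np.arctan2(h[1],h[0])))
t=cv2.cvtColor(arm.grab_frame("top"),cv2.COLOR_RGB2BGR);cv2.imwrite("pics/top9.png",t)
print(np.abs(t[200:258,140:190].astype(int)-cv2.imread("pics/top0.png")[200:258,140:190]).mean(), arm.state()["ft_force"])
E
```

```text
[ 0.51824835 -0.14180509  0.06      ] -153.88271389188708 0.11091188901194143 0.10955634895264471 0.060257764934009445 0.06058303119092411
nut rel 83.1064108361146 1.4504804986052935
foot dir -153.48834924965666
10.336781609195402 [ 0.57128481 -0.57493049 -0.54018799]
```

```bash
python3 -c "
from station import arm
print(arm.hand_in())"
```

```text
the job is handed in; nothing more can be done
None
```

The slotted cover is on the housing, the wing nut is turned clockwise to its stop, and I handed the job in at about 14 s of the 54 s allowed. I lowered the cover until it seated on the rim, let go, then gripped the nut and turned it about 85°, until the wrist torque jumped to 0.38 N m.

**Last checks, from the wrist picture after letting go:**
- **Cover:** the four corners fit a flat 110 × 60 mm plate with its top at 60 mm, about 1.5 mm from my seat estimate. Its direction is within 0.4° of the housing's foot.
- **Nut:** the wings lie across the slot, at about 1.45 rad to the cover.
- **Robot:** it was clear of everything, with a force reading near zero.

**Checks that disagreed or were less certain:**
- **Positions:** the wrist and top cameras differed by 2–3 mm on positions, which is within the tolerance.
- **Pressing force:** setting the cover down peaked at about 37 N at the wrist, and I eased it off before opening the jaws. That is below the 120 N wrist limit.
- **Hole cover:** the arm never went near it and it looks unmoved in the scene picture. A pixel comparison of the top picture around it did show some change (mean difference about 10 grey levels). I put that down to lighting or shadow and did not measure its position again.

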